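# Crack-check a bracket weld with a sprung probe

## Task

Check the bracket's marked weld for cracks: turn the rotary table until its red line meets the index mark on the base, then take the yellow probe from its stand and zero it by holding it upright, tip lightly pressed in, on the ringed spot of the reference block for a good second. Then draw its sprung tip along the weld from the green mark to the red mark in one slow, unbroken pass (2 to 3 cm a second), leaning about 35 degrees out from the web, the tip always lightly pushed in but never to its stop. Finally put the probe back fully home in its stand, leaving the table at its mark and the other things where they are.

Things in the scene. Friction and masses are not known exactly. Their poses are not given: they have to be found in the camera images.
- turntable (a joint): angle (rad) of the bench rotary table's steel disc, 192 mm across, top 34 mm above the table. 0 = the red line on the disc meets the index mark and the weld faces the index block's side; grows anticlockwise seen from above; range -1.75 to 1.75. The disc carries the bolted-on bracket, stays where it is left and turns with about 0.5 N m, by twisting the bracket's top flange.
- rotary_base: grey round base of the rotary table, 196 mm across, 20 mm high, fixed, with four bolted feet reaching 125 mm from the axis. Origin on the table, on the vertical axis of the disc. On its -x side an aluminium index block (16 x 24 x 34 mm, 99 to 115 mm from the axis) bears the black index mark; z up.
- flange_top (a point): centre of the upper face of the bracket's top flange, on the disc's axis, 145 mm above the table; x across the flange (48 mm), y along it (140 mm), z up; turns with the disc. Dark steel I-shaped bracket, 140 mm long: foot plate 112 mm wide and 10 mm thick (top 44 mm above the table), web 8 mm thick and 92 mm high, flange 9 mm thick. Grip the flange from above across its width.
- weld_mid (a point): middle of the weld to be checked, on its sloping face, 47.5 mm above the table: a 7 mm fillet in the corner of web and foot plate. Axes turn with the disc: weld along y, -x level out of the corner away from the web, z up. The probe's ball (radius 5 mm) rests squarely on the bead with its centre 3.5 mm out (-x) and 3.5 mm up from the weld's line. The bead reaches 64 mm either way.
- weld_start (a point): the point of the weld's face at the green paint mark (50 mm to +y of weld_mid), where the pass starts; axes as weld_mid. The top flange overhangs the weld by 16 mm, 88 mm above it, so the probe must lean its butt out to -x, about 35 degrees from vertical. Two bolt heads 7 mm high stand on the foot plate, 34 mm out from the weld at y = 52 mm either side of the middle.
- weld_end (a point): the point of the weld's face at the red paint mark (50 mm to -y of weld_mid), where the pass ends; axes as weld_mid
- probe: yellow cordless crack-detector probe, 169 mm, 0.14 kg, upright in its stand, tip 10 mm above the table. Origin: underside of the tip; z up along it. Steel ball tip; black nose 24 mm across; rubber guard disc 42 mm across at 75 to 80 mm, which rests on the stand; from 80 to 164 mm a square yellow housing 26 x 26 mm, sides along x and y: grip it with the TCP about 132 mm from the tip.
- plunger (a joint): how far the probe's sprung tip is pushed in (m): 0 = fully out, 0.012 = at its stop. Spring force along the probe about 1.2 N at the start and 300 N/m more; about 5 mm in is good.
- probe_tip (a point): centre of the 10 mm steel ball at the probe's tip; 5 mm above the probe's origin while the tip is out; moves up the probe as the tip is pushed in. Axes as the probe's.
- stand: probe stand, fixed: black foot 84 x 94 x 8 mm, two aluminium cheeks at y = +34 and -34 mm, and a top plate 64 x 74 x 12 mm whose upper face is 85 mm above the table, with a vertical through hole 29 mm across in its middle, chamfered 2 mm. Origin on the table under the hole; z up. The probe's 24 mm nose goes through the hole until its guard rests on the plate.
- null_spot (a point): centre of the blue ring (24 mm across) on the flat upper face of the steel reference block (46 x 96 mm, 26 mm high, fixed to the table); the block's three dark notches lie on its other half; z up
- green_vial: bystander: small green bottle with black cap, 27 mm across, 75 mm high, origin at its underside; not to be moved
- marker: bystander: red capped marker pen lying on the table, 141 mm long, 16 mm thick, origin at its underside; not to be moved
- mug: bystander: green mug, 81 x 114 x 94 mm, origin at the underside; not to be moved
Things that resemble listed ones, but are neither listed nor needed, are in the scene too. There is more than one size of the part that bears null_spot; the job needs the smallest.

How it is judged (in metres and radians):
On the way, in this order (a step that is already met when the one before it is completed fails the run):
1. the disc is turned back so that its red line stands at the index block (within 7 degrees) (value of joint turntable between -0.12 and 0.12 rad), for 0.3 s.
2. the probe, upright within 10 degrees, is pressed on the ringed spot of the reference block with its tip pushed in 1 to 11 mm, for half a second (horizontal distance between probe_tip and null_spot below 0.01 m and value of joint plunger between 0.001 and 0.011 m and angle between probe's own z axis and vertical below 0.175 rad and height (world z) of probe_tip below 0.036 m), for 0.5 s.
3. the tip, pushed in over 0.8 mm, leaning 20 to 50 degrees, is on the weld at the green mark (within 6 mm along it, its ball within about 5 mm of resting squarely on the bead) (all of step 1 and x of probe_tip in the frame of weld_mid between -0.009 and 0.003 m and z of probe_tip in the frame of weld_mid between -0.003 and 0.009 m and y of probe_tip in the frame of weld_mid between 0.044 and 0.056 m and angle between probe's own z axis and vertical between 0.35 and 0.873 rad and value of joint plunger above 0.0008 m), for 0.06 s.
4. the tip, pushed in over 0.8 mm, leaning 20 to 50 degrees, is on the weld 30 mm before the middle of the weld (within 6 mm along it, its ball within about 5 mm of resting squarely on the bead) (all of step 1 and x of probe_tip in the frame of weld_mid between -0.009 and 0.003 m and z of probe_tip in the frame of weld_mid between -0.003 and 0.009 m and y of probe_tip in the frame of weld_mid between 0.024 and 0.036 m and angle between probe's own z axis and vertical between 0.35 and 0.873 rad and value of joint plunger above 0.0008 m), for 0.06 s.
5. the tip, pushed in over 0.8 mm, leaning 20 to 50 degrees, is on the weld 10 mm before the middle of the weld (within 6 mm along it, its ball within about 5 mm of resting squarely on the bead) (all of step 1 and x of probe_tip in the frame of weld_mid between -0.009 and 0.003 m and z of probe_tip in the frame of weld_mid between -0.003 and 0.009 m and y of probe_tip in the frame of weld_mid between 0.004 and 0.016 m and angle between probe's own z axis and vertical between 0.35 and 0.873 rad and value of joint plunger above 0.0008 m), for 0.06 s.
6. the tip, pushed in over 0.8 mm, leaning 20 to 50 degrees, is on the weld 10 mm past the middle of the weld (within 6 mm along it, its ball within about 5 mm of resting squarely on the bead) (all of step 1 and x of probe_tip in the frame of weld_mid between -0.009 and 0.003 m and z of probe_tip in the frame of weld_mid between -0.003 and 0.009 m and y of probe_tip in the frame of weld_mid between -0.016 and -0.004 m and angle between probe's own z axis and vertical between 0.35 and 0.873 rad and value of joint plunger above 0.0008 m), for 0.06 s.
7. the tip, pushed in over 0.8 mm, leaning 20 to 50 degrees, is on the weld 30 mm past the middle of the weld (within 6 mm along it, its ball within about 5 mm of resting squarely on the bead) (all of step 1 and x of probe_tip in the frame of weld_mid between -0.009 and 0.003 m and z of probe_tip in the frame of weld_mid between -0.003 and 0.009 m and y of probe_tip in the frame of weld_mid between -0.036 and -0.024 m and angle between probe's own z axis and vertical between 0.35 and 0.873 rad and value of joint plunger above 0.0008 m), for 0.06 s.
8. the tip, pushed in over 0.8 mm, leaning 20 to 50 degrees, is on the weld at the red mark (within 6 mm along it, its ball within about 5 mm of resting squarely on the bead) (all of step 1 and x of probe_tip in the frame of weld_mid between -0.009 and 0.003 m and z of probe_tip in the frame of weld_mid between -0.003 and 0.009 m and y of probe_tip in the frame of weld_mid between -0.056 and -0.044 m and angle between probe's own z axis and vertical between 0.35 and 0.873 rad and value of joint plunger above 0.0008 m), for 0.06 s.
At the end, for the whole second after the job is handed in: the probe stands released and at rest in the stand, upright within 5 degrees, its axis within 6 mm of the hole's, its guard down on the plate (tip 10 mm +/- 3.5 mm above the table), its tip fully out (within 0.8 mm), and the disc's red line is within 7 degrees of the index mark (all of step 1 and horizontal distance between probe and stand below 0.006 m and height (world z) of probe between 0.0065 and 0.0135 m and angle between probe's own z axis and vertical below 0.09 rad and linear speed of probe below 0.02 m/s and value of joint plunger below 0.0008 m); the robot touches nothing.
It fails at once if the tip comes off the weld part way along (uncompressed less than about 5 mm from the bead, over 10 mm inside the marks) (x of probe_tip in the frame of weld_mid between -0.012 and 0.003 m and z of probe_tip in the frame of weld_mid between -0.003 and 0.012 m and y of probe_tip in the frame of weld_mid between -0.04 and 0.04 m and value of joint plunger below 0.0003 m).
It fails at once if the probe moves faster than 80 mm/s while on the weld between the marks (x of probe_tip in the frame of weld_mid between -0.012 and 0.003 m and z of probe_tip in the frame of weld_mid between -0.003 and 0.012 m and y of probe_tip in the frame of weld_mid between -0.04 and 0.04 m and linear speed of probe above 0.08 m/s).
It fails at once if the sprung tip is pushed in to its stop (over 11.7 of 12 mm) (value of joint plunger above 0.0117 m).
It fails at once if the green vial, red marker or mug is moved more than 25 mm (distance of any of green_vial, marker, mug from where it was at the start of the episode above 0.025 m).
It also fails if it takes over 72 s, if anything falls off the work surface, if the arm or the gripper's body presses on something with over 40 N, if the wrist force passes 120 N, or if a joint passes its speed limit or range.

## Robot

A 6-joint arm with a two-finger parallel gripper is mounted at the origin on the work surface; the furniture and walls round the work are solid. World frame = base frame: x ahead of the robot, y to its left, z up, the work surface at z = 0. Lengths are in m, angles in degrees, forces in N, time in s.
With the tool pointing down it reaches from about 0.375 to 0.9 m from the base axis. Payload 3.1 kg.
Tool frame: the origin (TCP) lies between the finger pads, 19 mm behind the fingertips; this is the grasp point; z points along the fingers, y is the line along which they close (so a half turn about z gives the same grasp; the last joint's range is limited). The gripper opens to 87 mm and grips with 3 to 60 N. Pads are 19 mm wide; open, the fingers measure 117 mm over their backs; the gripper's body (75 mm by 190 mm) begins 51 mm behind the grasp point.
Start: joints at [-79.04, 30.224, 82.088, -0, 67.689, -10.227], TCP at [0.226, -0.583, 0.241] pointing down, gripper open.
Joint ranges: [-176.69, 176.69], [-43.24, 126.21], [12.49, 139.97], [-82, 262], [0, 151.66], [-163.58, 163.58]. Speed limits (degrees/s): [159.86, 159.86, 180, 180, 180, 180].

## Interface

Orientations are given as a 3x3 rotation matrix whose columns are the frame's x, y, z axes.
In Python, from rig import read_state, capture, camera_params, hand_in gives the robot as it stands.
- The arm moves only by the tool apply_moves, never from a script. Its argument "rows" is a list of rows, each an object of numbers: "x", "y", "z": the shift along the tool's x, y, z in mm; "rx", "ry", "rz": the turn, a rotation vector about the tool's x, y, z in units of 6 degrees (1.0 is 6 degrees); "claw": the closure in counts, from 0 (fully open) to 255 (shut). A call has 1 to 10 rows; each row is the pose to reach, as a shift and turn from the pose commanded when the call began, along the tool's axes at that moment; what a row does not reach only later rows make up. A row lasts 1/8 s, in which the tool goes at most 62.5 mm and 10.7 degrees, less where a joint would pass 70% of its speed; a pose out of reach is approached as far as the arm can. A call with a gripper value outside its range is refused whole. The fingers move at their own pace and stop on an object; the grip force is fixed at half the most. Time passes only in rows, so rows that repeat a pose let the fingers close. It gives the time, the measured TCP pose, the force, the opening and the grip force at its end, in the units of the state.
- read_state(): the state, without advancing time (a new reading comes with each control period).
- capture(name): name is "side" or "top"; returns (picture, depth): 384x512x3 uint8, red, green, blue; 384x512 float32, m along the optical axis (not along the pixel's ray), 0 where there is no reading.
- camera_params(name): a dict with "fx", "fy", "cx", "cy" (pixels), "D" ([k1, k2, p1, p2, k3] as OpenCV has them; the pictures are not rectified), "xyz" and "orientation" of the camera in the world. Camera axes: x right, y up, looking along -z (the intrinsics and any distortion apply to the point x, -y, -z); pixel columns grow to the right and rows downward; lengths in m; the calibration is good to about 2 mm. A picture is of the moment at which its call begins. camera_params takes no time and is no camera call.
- hand_in(): hands the job in; it is judged then, once.
The state is a dict: "time_s": time; "joint_positions": joint angles; "qvel": joint speeds; "tau": joint torques, N m; "position": TCP position; "tcp_rot": TCP orientation; "force": force on the tool from outside, world axes, zero at the start; "moment": the same for the moment, N m; "opening": opening from 0.0 (shut) to 1.0 (fully open); "grasp_force": force on a finger pad.
Only numpy, scipy, OpenCV 4.12 (cv2) and the standard library are available. Lean on these libraries where they do the work, as an engineer would, in place of code of your own. Each camera call takes 0.05 s, during which the arm holds its last target. There are 200 camera calls.

## Working session

There is one attempt and no reset: what is moved stays moved. The work goes in short steps, Python scripts to look and compute and a tool call to move; the robot and the scene stay as the last step left them, time stands still between calls to the robot, and variables do not carry over. Pictures are saved under pics/ and viewed, at most 10 in all, crops included, and the job is handed in when it is done.

Besides the shell and the picture viewer there is one more tool, called after "Request:" as name([rows], argument=value, ...), one row to a line, values as JSON. apply_moves: Moves the arm, as the interface text tells. Its arguments: {"type":"object","properties":{"rows":{"type":"array"}},"required":["rows"]}

```bash
mkdir -p pics; cat > h.py <<'E'
import numpy as np, cv2
from rig import read_state, capture, camera_params, hand_in
def ray(name,u,v):
    p=camera_params(name); K=np.array([[p['fx'],0,p['cx']],[0,p['fy'],p['cy']],[0,0,1.]])
    q=cv2.undistortPoints(np.array([[[u,v]]],float),K,np.array(p['D'],float))[0,0]
    d=np.array(p['orientation'])@np.array([q[0],-q[1],-1.]); return np.array(p['xyz'],float),d
def onz(name,u,v,z):
    o,d=ray(name,u,v); return o+d*(z-o[2])/d[2]
def dep(name,u,v,D):
    o,d=ray(name,u,v); return o+d*D[int(v),int(u)]
def cloud(name,D):
    p=camera_params(name); K=np.array([[p['fx'],0,p['cx']],[0,p['fy'],p['cy']],[0,0,1.]])
    vv,uu=np.mgrid[0:384,0:512]
    q=cv2.undistortPoints(np.stack([uu.ravel(),vv.ravel()],1).astype(float)[:,None],K,np.array(p['D'],float))[:,0]
    d=np.c_[q[:,0],-q[:,1],-np.ones(len(q))]@np.array(p['orientation']).T
    return (np.array(p['xyz'])+d*D.reshape(-1,1)).reshape(384,512,3)
def save(name,rgb,box=None,s=1):
    if box: rgb=rgb[box[1]:box[3],box[0]:box[2]]
    cv2.imwrite('pics/'+name,cv2.resize(rgb[:,:,::-1],None,fx=s,fy=s,interpolation=cv2.INTER_CUBIC))
E
python3 - <<'E'
from h import *
for n in('top','side'):
    r,D=capture(n); np.savez(n+'0.npz',r=r,D=D); save(n+'0.png',r,None,1.5); p=camera_params(n); print(n,p)
s=read_state(); print(s['position'],s['force'],s['opening'],s['time_s'])
E
```

```text
top {'fx': 429.24896015572494, 'fy': 429.24896015572494, 'cx': 256.83396487078835, 'cy': 187.37007489149417, 'D': array([0.03858886, 0.        , 0.        , 0.        , 0.        ]), 'xyz': array([0.28055003, 0.05951964, 1.49168213]), 'orientation': array([[-0.02310412,  0.98215493, -0.1866491 ],
       [-0.9996116 , -0.01978487,  0.01962689],
       [ 0.01558382,  0.18703007,  0.98223057]])}
side {'fx': 471.11836541982115, 'fy': 471.11836541982115, 'cx': 257.57165448995016, 'cy': 189.8426082676863, 'D': array([-0.0512744,  0.       ,  0.       ,  0.       ,  0.       ]), 'xyz': array([0.15068515, 1.07719003, 0.70882433]), 'orientation': array([[-9.34934837e-01,  1.67771005e-01, -3.12649548e-01],
       [-3.54819319e-01, -4.42857024e-01,  8.23395960e-01],
       [-3.17080803e-04,  8.80755668e-01,  4.73570854e-01]])}
[ 0.22577222 -0.58213128  0.24038144] [-0.25157765  0.49709702 -0.94384876] 1.0033908339829167 0.1
```

View pics/top0.png

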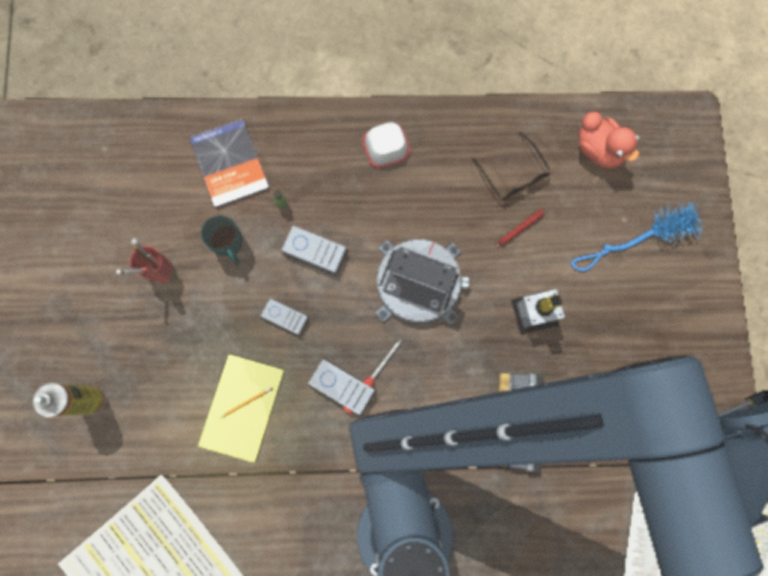

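View pics/side0.png

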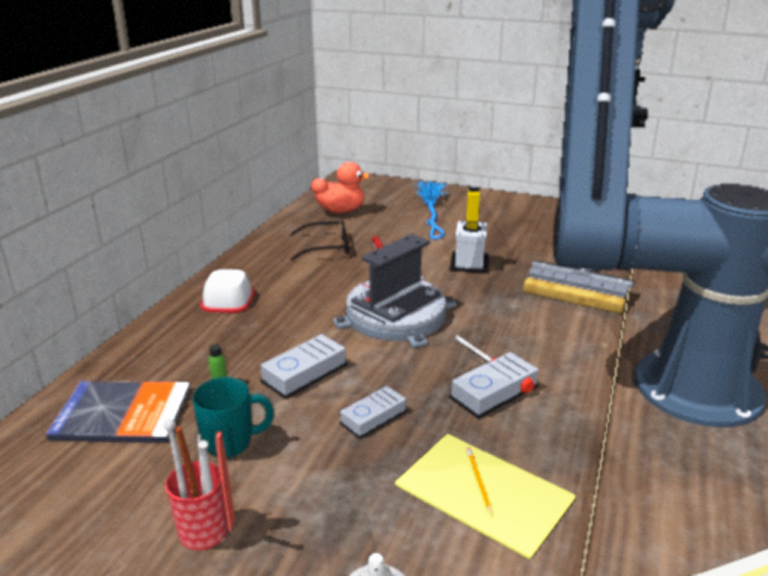

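The top view (1.5x) shows the rotary table at about (420,280), its index block to the right at (464,283) and the red line at (431,248), so it needs roughly 70° clockwise. The stand and probe are at (545,305). The smallest reference block is at (285,316), with its ring on the left end at (272,312). The marker, vial and mug are clear of the work. Next I'll measure these.

```bash
python3 - <<'E'
from h import *
T=np.load('top0.npz'); r,D=T['r'],T['D']; C=cloud('top',D)
hsv=cv2.cvtColor(r,cv2.COLOR_RGB2HSV)
def rect(P): 
    m=cv2.minAreaRect((P[:,:2]*1000).astype(np.float32)); return np.round(m[0],1),np.round(m[1],1),round(m[2],1)
def reg(u0,v0,u1,v1,z0,z1,extra=None):
    M=np.zeros((384,512),bool); M[v0:v1,u0:u1]=1; M&=(C[...,2]>z0)&(C[...,2]<z1)
    if extra is not None: M&=extra
    return M
# flange
M=reg(240,150,320,220,.13,.16); P=C[M]; print('flange',len(P),rect(P),P.mean(0))
# red line
red=((hsv[...,0]<12)|(hsv[...,0]>168))&(hsv[...,1]>90)
M=reg(240,150,320,220,-.1,.2,red); v,u=np.nonzero(M); print('red px',len(u)); print(np.array([onz('top',a,b,.034)[:2] for a,b in zip(u,v)]).round(4))
# disc pts
M=reg(240,150,320,220,.027,.040); P=C[M];print('disc',len(P),cv2.minEnclosingCircle((P[:,:2]*1000).astype(np.float32)),np.median(P[:,2]))
# index block
M=reg(300,175,320,200,.025,.045); P=C[M];print('index',len(P),rect(P))
# ref block
M=reg(165,190,215,230,.02,.032); P=C[M];print('block',len(P),rect(P),P[:,2].mean())
blue=(hsv[...,0]>98)&(hsv[...,0]<125)&(hsv[...,1]>90)
M=reg(165,190,215,230,0,.05,blue);v,u=np.nonzero(M);print('ring px',len(u)); print(np.array([onz('top',a,b,.026)[:2] for a,b in zip(u,v)]).mean(0), C[M].mean(0))
# stand plate & probe top
M=reg(330,185,385,225,.075,.092);P=C[M];print('plate',len(P),rect(P),P[:,2].mean())
M=reg(330,185,385,225,.15,.19);P=C[M];print('probe',len(P),rect(P) ,P.mean(0))
yel=(hsv[...,0]>20)&(hsv[...,0]<33)&(hsv[...,1]>130)
M=reg(330,185,385,225,.09,.2,yel);P=C[M];print('yel',len(P),rect(P),P.mean(0),P[:,2].max())
save('t1.png',r[145:225,240:385],None,5)
S=np.load('side0.npz')['r']; save('s1.png',S[110:240,210:340],None,4.5)
E
```

```text
flange 645 (array([560.3, -45.7]), array([139.5,  49.5]), 67.8) [ 0.55933762 -0.04548804  0.1448924 ]
red px 0
[]
disc 1047 ((559.062744140625, -54.4485969543457), 103.99962615966797) 0.034068487775775536
index 145 (array([ 555.8, -138. ]), array([39.5, 85.2]), 88.3)
block 349 (array([483.1, 265.3]), array([95.7, 45.2]), 62.6) 0.02609650075272533
ring px 0
nan [nan nan nan]
plate 308 (array([ 482.9, -318.3]), array([64.1, 76.5]), 12.7) 0.08446669244341579
probe 87 (array([ 482.4, -316.8]), array([25.9, 25.6]), 13.0) [ 0.48103381 -0.31503176  0.17329092]
yel 39 (array([ 479.2, -305.8]), array([20.8,  2.9]), 14.7) [ 0.47914539 -0.30634178  0.14435678] 0.1744474626328416<stdin>:22: RuntimeWarning: Mean of empty slice.
  ret = ret.dtype.type(ret / rcount)
  ret = um.true_divide(
```

View pics/t1.png

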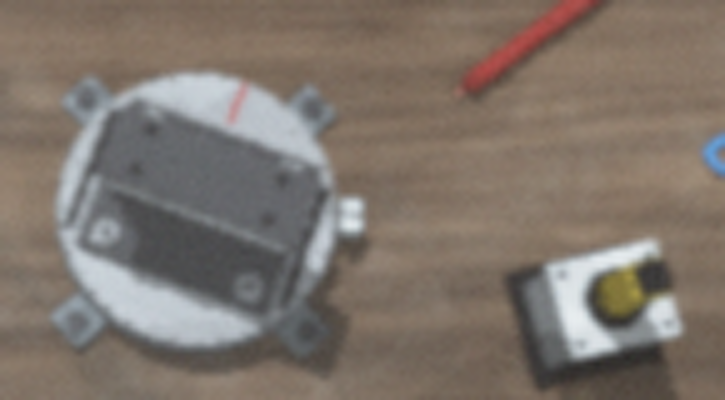

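The crop shows the flange as the dark plate with four holes, the foot plate with bolts below it, and the red line from (232,123) to (247,83). The index mark is at (350,215), the probe lies over the plate at (630,290), and the probe's dark top is at (655,275).

```bash
python3 - <<'E'
from h import *
T=np.load('top0.npz'); r,D=T['r'],T['D']; C=cloud('top',D)
f=lambda x,y:(x/5+240-.4,y/5+145-.4)
M=np.zeros((384,512),bool); M[150:220,240:320]=1; M&=(C[...,2]>.135)&(C[...,2]<.155)
P=C[M]; bx=cv2.boxPoints(cv2.minAreaRect((P[:,:2]*1000).astype(np.float32)));c=bx.mean(0);print('flange box',bx.round(1),c)
ang=lambda p:np.degrees(np.arctan2(p[1],p[0]))
c=c/1000
a=onz('top',*f(232,123),.034)[:2];b=onz('top',*f(247,83),.034)[:2];i=onz('top',*f(350,215),.034)[:2]
print('red',a,b,ang(a-c),ang(b-c),'dist',np.linalg.norm(b-c),'index',i,ang(i-c),np.linalg.norm(i-c))
# index block by brightness & height
M=np.zeros((384,512),bool); M[183:194,306:316]=1; M&=(C[...,2]>.026)&(C[...,2]<.042); P=C[M]; P=P[np.linalg.norm(P[:,:2]-c,axis=1)>.0985]
print('idx',len(P),P.mean(0),ang(P.mean(0)[:2]-c),np.linalg.norm(P.mean(0)[:2]-c))
# base feet from top at z~? print
# ref block
M=np.zeros((384,512),bool); M[190:230,165:215]=1; M&=(C[...,2]>.02)&(C[...,2]<.032); P=C[M]; print('block box',cv2.boxPoints(cv2.minAreaRect((P[:,:2]*1000).astype(np.float32))).round(1))
M=np.zeros((384,512),bool); M[185:225,330:385]=1; M&=(C[...,2]>.075)&(C[...,2]<.092); P=C[M]; print('plate box',cv2.boxPoints(cv2.minAreaRect((P[:,:2]*1000).astype(np.float32))).round(1))
hsv=cv2.cvtColor(r,cv2.COLOR_RGB2HSV).astype(int)
sub=r[195:225,170:208].astype(int); sc=sub[...,2]-sub[...,0]; bb=np.argwhere(sc>np.median(sc)+12); print(len(bb)); 
q=np.array([onz('top',x+170,y+195,.026)[:2] for y,x in bb]); print(q.mean(0),q.min(0),q.max(0), cv2.minEnclosingCircle((q*1000).astype(np.float32)))
S=np.load('side0.npz');rs=S['r']; Cs=cloud('side',S['D']); 
M=(Cs[...,2]>.155)&(Cs[...,2]<.2)&(abs(Cs[...,0]-.482)<.04)&(abs(Cs[...,1]+.317)<.04);print('side probe',len(Cs[M]),Cs[M].mean(0),Cs[M].max(0),Cs[M].min(0))
M=(Cs[...,2]>.14)&(Cs[...,2]<.15)&(abs(Cs[...,0]-.56)<.1)&(abs(Cs[...,1]+.046)<.1);P=Cs[M];print('side flange',len(P),cv2.minAreaRect((P[:,:2]*1000).astype(np.float32)))
sub=rs[255:295,222:275].astype(int); sc=sub[...,2]-sub[...,0]; bb=np.argwhere(sc>np.median(sc)+12); q=np.array([onz('side',x+222,y+255,.026)[:2] for y,x in bb]); print('side ring',len(q),q.mean(0),cv2.minEnclosingCircle((q*1000).astype(np.float32)))
E
```

```text
flange box [[ 511.  -101. ]
 [ 556.8 -119.7]
 [ 609.6    9.5]
 [ 563.7   28.2]] [560.266   -45.73146]
red [ 0.62000281 -0.0728318 ] [ 0.64851812 -0.08436312] -24.402012273036345 -23.641021216735417 dist 0.09633711183844516 index [ 0.55305786 -0.15223544] -93.87185510020561 0.10674762041459684
idx 30 [ 0.55171913 -0.15133161  0.03251909] -94.62722312002232 0.10594546355960306
block box [[441.  233.3]
 [481.1 212.4]
 [525.2 297.4]
 [485.1 318.2]]
plate box [[ 443.3 -288. ]
 [ 460.1 -362.7]
 [ 522.6 -348.6]
 [ 505.8 -274. ]]
439
[0.48174292 0.2634473 ] [0.4394049  0.20999048] [0.52363113 0.31592887] ((482.1188659667969, 263.35772705078125), 53.64401626586914)
side probe 75 [ 0.47974812 -0.31164168  0.16996452] [ 0.49499391 -0.30193591  0.18106933] [ 0.46715935 -0.33438608  0.15507932]
side flange 428 ((559.03515625, -49.055816650390625), (147.5438690185547, 53.85688781738281), 66.87995147705078)
side ring 944 [0.47575156 0.279132  ] ((475.441162109375, 277.7998046875), 67.27433776855469)
```

```bash
cat >> h.py <<'E'
from scipy.spatial.transform import Rotation as Ro
def down(ydir_deg):
    a=np.radians(ydir_deg); y=np.array([np.cos(a),np.sin(a),0]); z=np.array([0,0,-1.]); return np.c_[np.cross(y,z),y,z]
def go(p,R):
    s=read_state(); R0=np.array(s['tcp_rot']); d=R0.T@(np.array(p)-s['position'])*1000
    rv=Ro.from_matrix(R0.T@np.array(R)).as_rotvec(degrees=True)/6
    print('t',round(s['time_s'],2),'shift',d.round(1),'rot',rv.round(2),'j',np.round(s['joint_positions'],1)); return d,rv
def near(R):  # half-turn twin
    return np.array(R)@np.diag([-1,-1,1])
E
python3 - <<'E'
from h import *
s=read_state(); R=np.array(s['tcp_rot']); print(R.round(3), np.degrees(np.arctan2(R[1,1],R[0,1])))
for a in(-22.2,157.8): go([.56,-.0465,.24],down(a))
T=np.load('top0.npz'); r=T['r']; save('b1.png',r[190:235,165:215],None,10)
E
```

```text
[[ 0.932  0.361 -0.   ]
 [ 0.361 -0.932  0.002]
 [ 0.    -0.002 -1.   ]] -68.81420901373339
t 0.1 shift [ 505.2 -378.6    1.3] rot [-0.02 -0.01 -7.77] j [-79.   30.3  82.1  -0.   67.7 -10.2]
t 0.1 shift [ 505.2 -378.6    1.3] rot [-1.000e-02  2.000e-02  2.223e+01] j [-79.   30.3  82.1  -0.   67.7 -10.2]
```

View pics/b1.png

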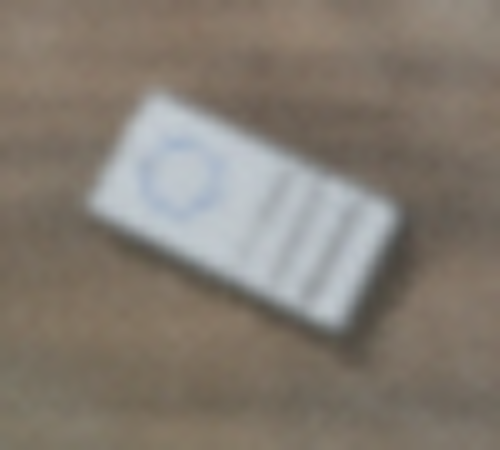

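The ring is at crop (181,178), the left half of the smallest block. Moving above the flange.

Request:
apply_moves([
  {"x": 505, "y": -379, "z": 1, "rz": -7.77},
  {"x": 505, "y": -379, "z": 1, "rz": -7.77},
  {"x": 505, "y": -379, "z": 1, "rz": -7.77},
  {"x": 505, "y": -379, "z": 1, "rz": -7.77},
  {"x": 505, "y": -379, "z": 1, "rz": -7.77},
  {"x": 505, "y": -379, "z": 1, "rz": -7.77},
  {"x": 505, "y": -379, "z": 1, "rz": -7.77},
  {"x": 505, "y": -379, "z": 1, "rz": -7.77},
  {"x": 505, "y": -379, "z": 1, "rz": -7.77},
  {"x": 505, "y": -379, "z": 1, "rz": -7.77},
])

```text
validation failed for argument at $.ro...
```

```bash
python3 - <<'E'
from h import *
go([.56,-.0465,.142],down(-22.2))
u,v=18.1+165-.45,17.8+190-.45
n=onz('top',u,v,.026); ax=np.array([44.1,85,0]);ax/=np.linalg.norm(ax); c=np.array([.4831,.2653,.026]); print(n,(n-c)@ax, np.cross(ax,n-c)[2])
E
```

```text
t 0.1 shift [ 505.2 -378.5   99.3] rot [-0.02 -0.01 -7.77] j [-79.   30.3  82.1  -0.   67.7 -10.2]
[0.49440679 0.28644271 0.026     ] 0.023974320294991715 -0.0002995390604595572
```

Request:
apply_moves([
  {"x": 50, "y": -38, "z": 0, "rx": 0, "ry": 0, "rz": -1, "claw": 0},
])

```text
time_s: 0.22
position: [0.2574, -0.5326, 0.2407]
tcp_rot: [[0.89, 0.455, 0.0], [0.455, -0.89, -0.003], [-0.001, 0.003, -1.0]]
force: [1.3, 1.0, 0.3]
opening: 0.998
grasp_force: 0.0
```

Request:
apply_moves([
  {"x": 488, "y": -292, "z": 1, "rx": 0, "ry": 0, "rz": -6.77, "claw": 0},
  {"x": 488, "y": -292, "z": 1, "rx": 0, "ry": 0, "rz": -6.77, "claw": 0},
  {"x": 488, "y": -292, "z": 1, "rx": 0, "ry": 0, "rz": -6.77, "claw": 0},
  {"x": 488, "y": -292, "z": 1, "rx": 0, "ry": 0, "rz": -6.77, "claw": 0},
  {"x": 488, "y": -292, "z": 1, "rx": 0, "ry": 0, "rz": -6.77, "claw": 0},
  {"x": 488, "y": -292, "z": 1, "rx": 0, "ry": 0, "rz": -6.77, "claw": 0},
  {"x": 488, "y": -292, "z": 1, "rx": 0, "ry": 0, "rz": -6.77, "claw": 0},
  {"x": 488, "y": -292, "z": 1, "rx": 0, "ry": 0, "rz": -6.77, "claw": 0},
  {"x": 488, "y": -292, "z": 1, "rx": 0, "ry": 0, "rz": -6.77, "claw": 0},
  {"x": 488, "y": -292, "z": 1, "rx": 0, "ry": 0, "rz": -6.77, "claw": 0},
])

```text
time_s: 1.48
position: [0.5606, -0.043, 0.2399]
tcp_rot: [[0.372, 0.928, 0.0], [0.928, -0.372, 0.001], [0.001, 0.0, -1.0]]
force: [-0.8, -0.8, 0.7]
opening: 1.001
grasp_force: 0.0
```

```bash
python3 - <<'E'
from h import *
go([.56,-.0465,.142],down(-22.2))
E
```

```text
t 1.48 shift [-3.5  0.7 97.9] rot [ 0.   -0.01  0.06] j [-15.8  25.5  91.3   0.1  63.2   6. ]
```

Request:
apply_moves([
  {"x": -2, "y": 0.5, "z": 40, "rx": 0, "ry": 0, "rz": 0, "claw": 0},
  {"x": -2, "y": 0.5, "z": 70, "rx": 0, "ry": 0, "rz": 0, "claw": 0},
  {"x": -2, "y": 0.5, "z": 88, "rx": 0, "ry": 0, "rz": 0, "claw": 0},
  {"x": -2, "y": 0.5, "z": 98, "rx": 0, "ry": 0, "rz": 0, "claw": 0},
  {"x": -2, "y": 0.5, "z": 98, "rx": 0, "ry": 0, "rz": 0, "claw": 0},
])

```text
time_s: 2.1
position: [0.5584, -0.0493, 0.1417]
tcp_rot: [[0.378, 0.926, -0.002], [0.926, -0.378, 0.0], [-0.0, -0.002, -1.0]]
force: [0.1, -0.4, -0.3]
opening: 0.996
grasp_force: 0.0
```

```bash
python3 - <<'E'
from h import *
go([.56,-.0465,.142],down(-22.2)); print(read_state()['force'])
E
```

```text
t 2.1 shift [ 3.2  0.4 -0.3] rot [-0.02  0.   -0.01] j [-16.5  33.1  96.6  -0.   50.4   5.8]
[ 0.12493504 -0.44693216 -0.27847405]
```

Request:
apply_moves([
  {"x": 3, "y": 0.4, "z": 0, "rx": 0, "ry": 0, "rz": 0, "claw": 0},
  {"x": 3, "y": 0.4, "z": 0, "rx": 0, "ry": 0, "rz": 0, "claw": 200},
  {"x": 3, "y": 0.4, "z": 0, "rx": 0, "ry": 0, "rz": 0, "claw": 200},
  {"x": 3, "y": 0.4, "z": 0, "rx": 0, "ry": 0, "rz": 0, "claw": 200},
  {"x": 3, "y": 0.4, "z": 0, "rx": 0, "ry": 0, "rz": 0, "claw": 200},
  {"x": 3, "y": 0.4, "z": 0, "rx": 0, "ry": 0, "rz": 0, "claw": 200},
])

```text
time_s: 2.85
position: [0.5604, -0.0461, 0.1423]
tcp_rot: [[0.378, 0.926, -0.0], [0.926, -0.378, 0.0], [0.0, -0.0, -1.0]]
force: [-0.2, 0.8, 1.2]
opening: 0.547
grasp_force: 30.5
```

```bash
python3 - <<'E'
from h import *
go([.56,-.0465,.142],down(-22.2)); s=read_state();print(s['force'],s['moment'],s['opening'],s['grasp_force'])
E
```

```text
t 2.85 shift [-0.5 -0.2  0.3] rot [-0. -0.  0.] j [-16.1  33.2  96.3   0.   50.5   6.1]
[-0.21546082  0.82695944  1.15948267] [ 0.01074994 -0.09876818  0.03228728] 0.5468014457831173 30.524246329441667
```

Request:
apply_moves([
  {"x": 0, "y": 0, "z": 0, "rx": 0, "ry": 0, "rz": 1, "claw": 200},
  {"x": 0, "y": 0, "z": 0, "rx": 0, "ry": 0, "rz": 2.3, "claw": 200},
  {"x": 0, "y": 0, "z": 0, "rx": 0, "ry": 0, "rz": 3.6, "claw": 200},
  {"x": 0, "y": 0, "z": 0, "rx": 0, "ry": 0, "rz": 4.9, "claw": 200},
  {"x": 0, "y": 0, "z": 0, "rx": 0, "ry": 0, "rz": 6.2, "claw": 200},
  {"x": 0, "y": 0, "z": 0, "rx": 0, "ry": 0, "rz": 7.5, "claw": 200},
  {"x": 0, "y": 0, "z": 0, "rx": 0, "ry": 0, "rz": 8.8, "claw": 200},
  {"x": 0, "y": 0, "z": 0, "rx": 0, "ry": 0, "rz": 10.1, "claw": 200},
  {"x": 0, "y": 0, "z": 0, "rx": 0, "ry": 0, "rz": 11.3, "claw": 200},
  {"x": 0, "y": 0, "z": 0, "rx": 0, "ry": 0, "rz": 12, "claw": 200},
])

```text
time_s: 4.1
position: [0.5615, -0.048, 0.1423]
tcp_rot: [[0.997, -0.073, 0.002], [-0.073, -0.997, -0.003], [0.002, 0.003, -1.0]]
force: [1.2, -5.8, -2.4]
opening: 0.547
grasp_force: 30.2
```

Request:
apply_moves([
  {"x": 0, "y": 0, "z": 0, "rx": 0, "ry": 0, "rz": 0, "claw": 200},
  {"x": 0, "y": 0, "z": 0, "rx": 0, "ry": 0, "rz": 0, "claw": 200},
  {"x": 0, "y": 0, "z": 0, "rx": 0, "ry": 0, "rz": 0, "claw": 0},
  {"x": 0, "y": 0, "z": 0, "rx": 0, "ry": 0, "rz": 0, "claw": 0},
  {"x": 0, "y": 0, "z": 0, "rx": 0, "ry": 0, "rz": 0, "claw": 0},
  {"x": 0, "y": 0, "z": 0, "rx": 0, "ry": 0, "rz": 0, "claw": 0},
  {"x": 0, "y": 0, "z": -30, "rx": 0, "ry": 0, "rz": 0, "claw": 0},
  {"x": 0, "y": 0, "z": -80, "rx": 0, "ry": 0, "rz": 0, "claw": 0},
  {"x": 0, "y": 0, "z": -140, "rx": 0, "ry": 0, "rz": 0, "claw": 0},
  {"x": 0, "y": 0, "z": -140, "rx": 0, "ry": 0, "rz": 0, "claw": 0},
])

```text
time_s: 5.35
position: [0.5637, -0.0468, 0.2878]
tcp_rot: [[0.997, -0.073, 0.012], [-0.073, -0.997, -0.003], [0.012, 0.002, -1.0]]
force: [1.4, -0.5, -0.5]
opening: 1.0
grasp_force: 0.0
```

```bash
python3 - <<'E'
from h import *
go([.4825,-.317,.28],down(-77.3)); 
go([.4825,-.317,.28],down(12.7)); 
E
```

```text
t 5.35 shift [-61.5 275.3   7.7] rot [ 0.04 -0.11 -2.81] j [-16.1  22.4  88.    0.   68.9  78.1]
t 5.35 shift [-61.5 275.3   7.7] rot [  0.13  -0.06 -17.81] j [-16.1  22.4  88.    0.   68.9  78.1]
```

Request:
apply_moves([
  {"x": -62, "y": 275, "z": 8, "rx": 0, "ry": 0, "rz": -17.8, "claw": 0},
  {"x": -62, "y": 275, "z": 8, "rx": 0, "ry": 0, "rz": -17.8, "claw": 0},
  {"x": -62, "y": 275, "z": 8, "rx": 0, "ry": 0, "rz": -17.8, "claw": 0},
  {"x": -62, "y": 275, "z": 8, "rx": 0, "ry": 0, "rz": -17.8, "claw": 0},
  {"x": -62, "y": 275, "z": 8, "rx": 0, "ry": 0, "rz": -17.8, "claw": 0},
  {"x": -62, "y": 275, "z": 8, "rx": 0, "ry": 0, "rz": -17.8, "claw": 0},
  {"x": -62, "y": 275, "z": 8, "rx": 0, "ry": 0, "rz": -17.8, "claw": 0},
  {"x": -62, "y": 275, "z": 8, "rx": 0, "ry": 0, "rz": -17.8, "claw": 0},
  {"x": -62, "y": 275, "z": 8, "rx": 0, "ry": 0, "rz": -17.8, "claw": 0},
  {"x": -62, "y": 275, "z": 8, "rx": 0, "ry": 0, "rz": -17.8, "claw": 0},
])

```text
time_s: 6.6
position: [0.478, -0.3152, 0.2728]
tcp_rot: [[-0.174, 0.985, -0.002], [0.985, 0.174, 0.002], [0.002, -0.002, -1.0]]
force: [0.2, -0.1, -0.6]
opening: 1.0
grasp_force: 0.0
```

```bash
python3 - <<'E'
from h import *
go([.4825,-.317,.142],down(12.7)); 
for n in('top','side'):
    r,D=capture(n); np.savez(n+'1.npz',r=r,D=D)
    C=cloud(n,D)
    for z0,z1 in((.139,.151),):
        M=(C[...,2]>z0)&(C[...,2]<z1)&(abs(C[...,0]-.56)<.1)&(abs(C[...,1]+.046)<.1);P=C[M]
        if len(P)>5: print(n,len(P),cv2.minAreaRect((P[:,:2]*1000).astype(np.float32)))
    if n=='top': save('t2.png',r[145:225,240:385],None,5)
    else: save('s2.png',r[110:240,210:340],None,4.5)
E
```

```text
t 6.6 shift [ -2.8   4.4 130.8] rot [-0.01 -0.02 -0.44] j [-44.6  24.2  87.6   0.   68.4 -54.6]
top 618 ((559.9609985351562, -45.60285186767578), (48.13731384277344, 140.474365234375), 85.7684555053711)
side 447 ((558.87841796875, -47.56706619262695), (52.18941116333008, 141.23619079589844), 84.34553527832031)
```

View pics/t2.png

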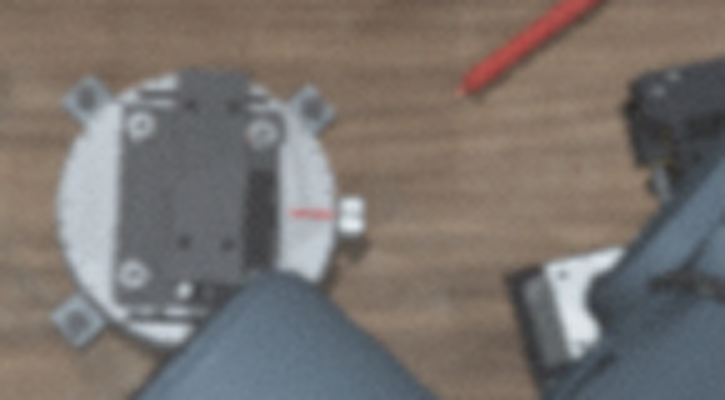

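The red line (290–333,214) now meets the index mark at (350,214), and the flange measures -94.2°, so the table is aligned. Going down to the probe.

Request:
apply_moves([
  {"x": -2.8, "y": 4.4, "z": 0, "rx": 0, "ry": 0, "rz": -0.44, "claw": 0},
  {"x": -2.8, "y": 4.4, "z": 45, "rx": 0, "ry": 0, "rz": -0.44, "claw": 0},
  {"x": -2.8, "y": 4.4, "z": 90, "rx": 0, "ry": 0, "rz": -0.44, "claw": 0},
  {"x": -2.8, "y": 4.4, "z": 120, "rx": 0, "ry": 0, "rz": -0.44, "claw": 0},
  {"x": -2.8, "y": 4.4, "z": 131, "rx": 0, "ry": 0, "rz": -0.44, "claw": 0},
  {"x": -2.8, "y": 4.4, "z": 131, "rx": 0, "ry": 0, "rz": -0.44, "claw": 0},
])

```text
time_s: 7.45
position: [0.4832, -0.3177, 0.1427]
tcp_rot: [[-0.212, 0.977, -0.001], [0.977, 0.212, 0.001], [0.001, -0.001, -1.0]]
force: [-0.5, -0.1, -0.4]
opening: 1.001
grasp_force: 0.0
```

```bash
python3 - <<'E'
from h import *
go([.4826,-.3175,.142],down(12.7)); print(read_state()['force'])
E
```

```text
t 7.45 shift [ 0.3 -0.6  0.7] rot [-0.01 -0.01 -0.07] j [-44.4  34.1  93.9   0.   52.  -56.6]
[-0.46297668 -0.12238676 -0.35952995]
```

Request:
apply_moves([
  {"x": 0.3, "y": -0.6, "z": 0.7, "rx": 0, "ry": 0, "rz": -0.07, "claw": 120},
  {"x": 0.3, "y": -0.6, "z": 0.7, "rx": 0, "ry": 0, "rz": -0.07, "claw": 230},
  {"x": 0.3, "y": -0.6, "z": 0.7, "rx": 0, "ry": 0, "rz": -0.07, "claw": 230},
  {"x": 0.3, "y": -0.6, "z": 0.7, "rx": 0, "ry": 0, "rz": -0.07, "claw": 230},
  {"x": 0.3, "y": -0.6, "z": 0.7, "rx": 0, "ry": 0, "rz": -0.07, "claw": 230},
  {"x": 0.3, "y": -0.6, "z": 0.7, "rx": 0, "ry": 0, "rz": -0.07, "claw": 230},
  {"x": 0.3, "y": -0.6, "z": 0.7, "rx": 0, "ry": 0, "rz": -0.07, "claw": 230},
])

```text
time_s: 8.32
position: [0.4827, -0.3178, 0.1425]
tcp_rot: [[-0.221, 0.975, -0.0], [0.975, 0.221, 0.0], [0.0, -0.0, -1.0]]
force: [-1.8, 1.0, -1.6]
opening: 0.298
grasp_force: 29.9
```

```bash
python3 - <<'E'
from h import *
go([.4826,-.3175,.142],down(12.7)); s=read_state(); print(s['position'],s['force'],s['moment'],s['opening'],s['grasp_force'])
E
```

```text
t 8.32 shift [ 0.3 -0.   0.5] rot [-0.   -0.    0.01] j [-44.4  34.1  94.1  -0.   51.8 -57.2]
[ 0.48270156 -0.31775028  0.14248345] [-1.81771772  1.00424444 -1.62390579] [ 0.00780997 -0.04814227  0.00185628] 0.29807017160534427 29.94839830789715
```

Request:
apply_moves([
  {"x": 0, "y": 0, "z": -15, "rx": 0, "ry": 0, "rz": 0, "claw": 230},
  {"x": 0, "y": 0, "z": -45, "rx": 0, "ry": 0, "rz": 0, "claw": 230},
  {"x": 0, "y": 0, "z": -90, "rx": 0, "ry": 0, "rz": 0, "claw": 230},
  {"x": 0, "y": 0, "z": -135, "rx": 0, "ry": 0, "rz": 0, "claw": 230},
  {"x": 0, "y": 0, "z": -170, "rx": 0, "ry": 0, "rz": 0, "claw": 230},
  {"x": 0, "y": 0, "z": -170, "rx": 0, "ry": 0, "rz": 0, "claw": 230},
])

```text
time_s: 9.07
position: [0.484, -0.3189, 0.3166]
tcp_rot: [[-0.221, 0.975, 0.006], [0.975, 0.221, -0.006], [-0.007, 0.005, -1.0]]
force: [-0.8, -0.5, -1.1]
opening: 0.297
grasp_force: 29.9
```

```bash
python3 - <<'E'
from h import *
go([.4942,.2866,.312],down(12.7)); s=read_state(); print(s['position'],s['force'],s['opening'])
E
```

```text
t 9.07 shift [588.4 143.6   1.1] rot [0.04 0.07 0.01] j [-44.4  22.   83.7   0.   73.8 -57.2]
[ 0.48404714 -0.31892046  0.3165673 ] [-0.83246879 -0.53188482 -1.14175903] 0.2973183734199599
```

Request:
apply_moves([
  {"x": 45, "y": 11, "z": 0, "rx": 0, "ry": 0, "rz": 0, "claw": 230},
  {"x": 590, "y": 144, "z": 0, "rx": 0, "ry": 0, "rz": 0, "claw": 230},
  {"x": 590, "y": 144, "z": 0, "rx": 0, "ry": 0, "rz": 0, "claw": 230},
  {"x": 590, "y": 144, "z": 0, "rx": 0, "ry": 0, "rz": 0, "claw": 230},
  {"x": 590, "y": 144, "z": 0, "rx": 0, "ry": 0, "rz": 0, "claw": 230},
  {"x": 590, "y": 144, "z": 0, "rx": 0, "ry": 0, "rz": 0, "claw": 230},
  {"x": 590, "y": 144, "z": 0, "rx": 0, "ry": 0, "rz": 0, "claw": 230},
  {"x": 590, "y": 144, "z": 0, "rx": 0, "ry": 0, "rz": 0, "claw": 230},
  {"x": 590, "y": 144, "z": 0, "rx": 0, "ry": 0, "rz": 0, "claw": 230},
  {"x": 590, "y": 144, "z": 0, "rx": 0, "ry": 0, "rz": 0, "claw": 230},
])

```text
time_s: 10.32
position: [0.4917, 0.2912, 0.3109]
tcp_rot: [[-0.221, 0.975, -0.003], [0.975, 0.221, -0.001], [-0.001, -0.003, -1.0]]
force: [1.3, -0.6, -1.1]
opening: 0.3
grasp_force: 29.9
```

Request:
apply_moves([
  {"x": 0, "y": 0, "z": 0, "rx": 0, "ry": 0, "rz": 0, "claw": 230},
  {"x": 0, "y": 0, "z": 0, "rx": 0, "ry": 0, "rz": 0, "claw": 230},
])

```text
time_s: 10.58
position: [0.4918, 0.2891, 0.311]
tcp_rot: [[-0.222, 0.975, -0.003], [0.975, 0.222, -0.002], [-0.001, -0.003, -1.0]]
force: [-0.2, -0.2, -0.9]
opening: 0.294
grasp_force: 29.9
```

```bash
python3 - <<'E'
from h import *
go([.4942,.2866,.185],down(12.7)); s=read_state(); print(s['position'],s['force'],s['opening'])
E
```

```text
t 10.57 shift [ -2.8   2.2 126. ] rot [-0.03  0.01  0.02] j [19.2 21.8 85.  -0.  73.4  6.4]
[0.49184811 0.28906856 0.31101264] [-0.17222964 -0.15227569 -0.94910802] 0.29393803879710534
```

Request:
apply_moves([
  {"x": -2.8, "y": 2.2, "z": 40, "rx": 0, "ry": 0, "rz": 0, "claw": 230},
  {"x": -2.8, "y": 2.2, "z": 80, "rx": 0, "ry": 0, "rz": 0, "claw": 230},
  {"x": -2.8, "y": 2.2, "z": 115, "rx": 0, "ry": 0, "rz": 0, "claw": 230},
  {"x": -2.8, "y": 2.2, "z": 135, "rx": 0, "ry": 0, "rz": 0, "claw": 230},
  {"x": -2.8, "y": 2.2, "z": 144, "rx": 0, "ry": 0, "rz": 0, "claw": 230},
  {"x": -2.8, "y": 2.2, "z": 144, "rx": 0, "ry": 0, "rz": 0, "claw": 230},
  {"x": -2.8, "y": 2.2, "z": 144, "rx": 0, "ry": 0, "rz": 0, "claw": 230},
])

```text
time_s: 11.45
position: [0.4966, 0.287, 0.1696]
tcp_rot: [[-0.22, 0.975, 0.002], [0.975, 0.22, 0.001], [0.0, 0.002, -1.0]]
force: [0.4, 0.8, -1.8]
opening: 0.3
grasp_force: 29.9
```

```bash
python3 - <<'E'
from h import *
go([.4942,.2866,.1535],down(12.7)); s=read_state(); print(s['position'],s['force'],s['opening'])
r,D=capture('side'); save('s3.png',r[185:305,190:320],None,4.5)
E
```

```text
t 11.45 shift [ 0.1 -2.4 16.1] rot [ 0.02 -0.    0.  ] j [18.9 31.6 93.6 -0.  54.7  6.2]
[0.49656586 0.28702723 0.16956929] [ 0.42388696  0.79208449 -1.84935962] 0.3002306447435349
```

View pics/s3.png

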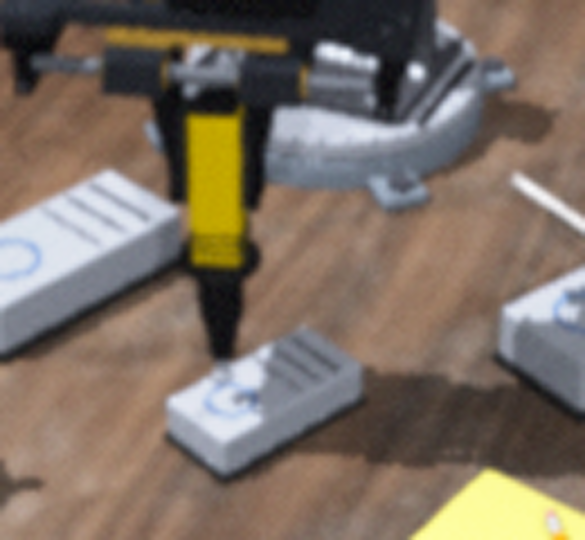

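The side view shows the probe upright, with its tip at (222,370) about 11 mm above the block and slightly left of the ring centre at (231,398). That agrees with the 2.4 mm correction still to make. Now press and hold.

Request:
apply_moves([
  {"x": 0, "y": -3, "z": 5, "rx": 0, "ry": 0, "rz": 0, "claw": 230},
  {"x": 0, "y": -3, "z": 9, "rx": 0, "ry": 0, "rz": 0, "claw": 230},
  {"x": 0, "y": -3, "z": 12, "rx": 0, "ry": 0, "rz": 0, "claw": 230},
  {"x": 0, "y": -3, "z": 14, "rx": 0, "ry": 0, "rz": 0, "claw": 230},
  {"x": 0, "y": -3, "z": 16, "rx": 0, "ry": 0, "rz": 0, "claw": 230},
  {"x": 0, "y": -3, "z": 16, "rx": 0, "ry": 0, "rz": 0, "claw": 230},
  {"x": 0, "y": -3, "z": 16, "rx": 0, "ry": 0, "rz": 0, "claw": 230},
  {"x": 0, "y": -3, "z": 16, "rx": 0, "ry": 0, "rz": 0, "claw": 230},
])

```text
time_s: 12.5
position: [0.4926, 0.2865, 0.1526]
tcp_rot: [[-0.221, 0.975, -0.0], [0.975, 0.221, -0.0], [0.0, -0.0, -1.0]]
force: [-1.9, -0.5, 1.7]
opening: 0.296
grasp_force: 29.9
```

```bash
python3 - <<'E'
from h import *
go([.4942,.2866,.1535],down(12.7)); s=read_state(); print(s['position'],s['force'],s['opening'])
E
```

```text
t 12.5 shift [-0.3  1.6 -0.9] rot [-0.   -0.    0.01] j [19.  32.8 94.8  0.  52.4  6.2]
[0.49260023 0.28654773 0.15259494] [-1.85152401 -0.53488685  1.73644745] 0.2961091577105028
```

Request:
apply_moves([
  {"x": 0, "y": 1, "z": -0.5, "rx": 0, "ry": 0, "rz": 0, "claw": 230},
  {"x": 0, "y": 1, "z": -0.5, "rx": 0, "ry": 0, "rz": 0, "claw": 230},
  {"x": 0, "y": 1, "z": -0.5, "rx": 0, "ry": 0, "rz": 0, "claw": 230},
  {"x": 0, "y": 1, "z": -0.5, "rx": 0, "ry": 0, "rz": 0, "claw": 230},
  {"x": 0, "y": 1, "z": -0.5, "rx": 0, "ry": 0, "rz": 0, "claw": 230},
  {"x": 0, "y": 1, "z": -0.5, "rx": 0, "ry": 0, "rz": 0, "claw": 230},
  {"x": 0, "y": 1, "z": -0.5, "rx": 0, "ry": 0, "rz": 0, "claw": 230},
  {"x": 0, "y": 1, "z": -0.5, "rx": 0, "ry": 0, "rz": 0, "claw": 230},
])

```text
time_s: 13.5
position: [0.4938, 0.2868, 0.1531]
tcp_rot: [[-0.221, 0.975, 0.0], [0.975, 0.221, -0.0], [-0.0, 0.0, -1.0]]
force: [-1.5, -0.3, 1.5]
opening: 0.297
grasp_force: 29.9
```

```bash
python3 - <<'E'
from h import *
s=read_state(); print(s['position'],s['force'])
r,D=capture('side'); save('s4.png',r[235:300,205:275],None,8)
E
```

```text
[0.49381941 0.28677211 0.15305642] [-1.53557002 -0.3105217   1.49553617]
```

View pics/s4.png

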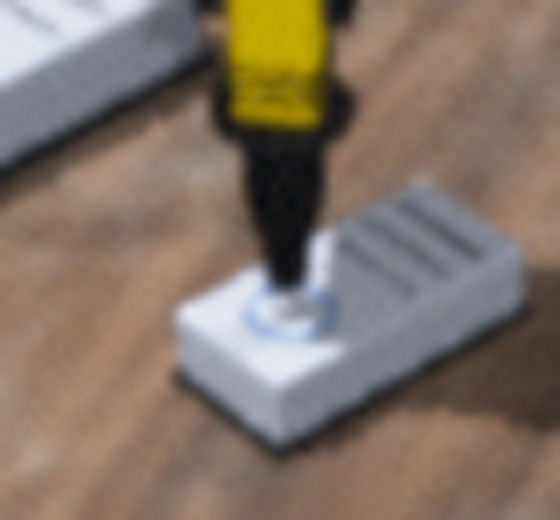

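The tip is pressed in the middle of the ring, at crop (288,315). Zeroing is done, so lift and carry the probe to the weld side.

Request:
apply_moves([
  {"x": 0, "y": 0, "z": -15, "rx": 0, "ry": 0, "rz": 0, "claw": 230},
  {"x": 0, "y": 0, "z": -60, "rx": 0, "ry": 0, "rz": 0, "claw": 230},
  {"x": 0, "y": 0, "z": -120, "rx": 0, "ry": 0, "rz": 0, "claw": 230},
  {"x": 0, "y": 0, "z": -175, "rx": 0, "ry": 0, "rz": 0, "claw": 230},
  {"x": 0, "y": 0, "z": -175, "rx": 0, "ry": 0, "rz": 0, "claw": 230},
])

```text
time_s: 14.18
position: [0.4969, 0.288, 0.3345]
tcp_rot: [[-0.221, 0.975, 0.014], [0.975, 0.221, 0.005], [0.002, 0.014, -1.0]]
force: [0.1, 0.1, -2.1]
opening: 0.295
grasp_force: 29.9
```

```bash
cat >> h.py <<'E'
c=np.array([.560,-.0462]); A=np.radians(-94.2); o=np.array([np.cos(A),np.sin(A),0]); yd=np.array([o[1],-o[0],0])
ax=np.cos(np.radians(35))*np.array([0,0,1.])+np.sin(np.radians(35))*o
Rw=np.c_[np.cross(-yd,-ax),-yd,-ax]
def weld(s,back=0,up=0,plunge=.005):
    b=np.r_[c,.051]+.011*o+s*yd
    return b+ax*(.1325-.005-plunge+back)+np.array([0,0,up])
E
python3 - <<'E'
from h import *
print(Rw.round(3)); s=read_state(); print(s['position'])
H=weld(.051,.05); print(H, weld(.051)); H[2]=.325; go(H,Rw)
E
```

```text
[[ 0.06   0.997  0.042]
 [ 0.817 -0.073  0.572]
 [ 0.574 -0.    -0.819]]
[0.49691888 0.28798943 0.33451005]
[ 0.50108501 -0.15211154  0.19230373] [ 0.5031854  -0.12350973  0.15134613]
t 14.18 shift [-430.2  -93.3    7.5] rot [-0.73  5.75  2.78] j [18.9 20.5 83.2  0.  75.5  6.2]
```

Request:
apply_moves([
  {"x": -50, "y": -11, "z": 3, "rx": -0.1, "ry": 0.8, "rz": 0.4, "claw": 230},
  {"x": -430, "y": -93, "z": 7, "rx": -0.73, "ry": 5.75, "rz": 2.78, "claw": 230},
  {"x": -430, "y": -93, "z": 7, "rx": -0.73, "ry": 5.75, "rz": 2.78, "claw": 230},
  {"x": -430, "y": -93, "z": 7, "rx": -0.73, "ry": 5.75, "rz": 2.78, "claw": 230},
  {"x": -430, "y": -93, "z": 7, "rx": -0.73, "ry": 5.75, "rz": 2.78, "claw": 230},
  {"x": -430, "y": -93, "z": 7, "rx": -0.73, "ry": 5.75, "rz": 2.78, "claw": 230},
  {"x": -430, "y": -93, "z": 7, "rx": -0.73, "ry": 5.75, "rz": 2.78, "claw": 230},
  {"x": -430, "y": -93, "z": 7, "rx": -0.73, "ry": 5.75, "rz": 2.78, "claw": 230},
  {"x": -430, "y": -93, "z": 7, "rx": -0.73, "ry": 5.75, "rz": 2.78, "claw": 230},
  {"x": -430, "y": -93, "z": 7, "rx": -0.73, "ry": 5.75, "rz": 2.78, "claw": 230},
])

```text
time_s: 15.42
position: [0.4975, -0.1512, 0.3209]
tcp_rot: [[0.067, 0.997, 0.029], [0.819, -0.072, 0.569], [0.57, -0.015, -0.822]]
force: [0.3, 0.2, -1.6]
opening: 0.298
grasp_force: 29.9
```

Request:
apply_moves([
  {"x": 0, "y": 0, "z": 0, "rx": 0, "ry": 0, "rz": 0, "claw": 230},
  {"x": 0, "y": 0, "z": 0, "rx": 0, "ry": 0, "rz": 0, "claw": 230},
])

```text
time_s: 15.68
position: [0.498, -0.1518, 0.3213]
tcp_rot: [[0.067, 0.997, 0.03], [0.82, -0.072, 0.568], [0.568, -0.013, -0.823]]
force: [-0.1, 0.0, -1.1]
opening: 0.294
grasp_force: 29.9
```

```bash
python3 - <<'E'
from h import *
s=read_state(); print(s['position'],s['force'])
go(weld(.051,.05),Rw)
E
```

```text
[ 0.49795361 -0.15184627  0.32130792] [-0.0584399   0.03967283 -1.14944227]
t 15.68 shift [-73.3   4.9 106.1] rot [-0.11  0.06 -0.06] j [-43.7  25.   86.5  25.5  92.5 -43.8]
```

Request:
apply_moves([
  {"x": -25, "y": 2, "z": 35, "rx": -0.1, "ry": 0.05, "rz": -0.05, "claw": 230},
  {"x": -50, "y": 4, "z": 70, "rx": -0.1, "ry": 0.05, "rz": -0.05, "claw": 230},
  {"x": -67, "y": 5, "z": 97, "rx": -0.1, "ry": 0.05, "rz": -0.05, "claw": 230},
  {"x": -73.3, "y": 5, "z": 106, "rx": -0.1, "ry": 0.05, "rz": -0.05, "claw": 230},
  {"x": -73.3, "y": 5, "z": 106, "rx": -0.1, "ry": 0.05, "rz": -0.05, "claw": 230},
  {"x": -73.3, "y": 5, "z": 106, "rx": -0.1, "ry": 0.05, "rz": -0.05, "claw": 230},
])

```text
time_s: 16.42
position: [0.502, -0.1538, 0.1933]
tcp_rot: [[0.061, 0.997, 0.043], [0.818, -0.075, 0.57], [0.572, 0.0, -0.82]]
force: [1.2, 0.4, -0.4]
opening: 0.301
grasp_force: 29.9
```

```bash
python3 - <<'E'
from h import *
s=read_state(); print(s['position'],s['force'])
go(weld(.051,.015),Rw)
E
```

```text
[ 0.50195336 -0.15382779  0.19333818] [ 1.20830345  0.42659636 -0.39109518]
t 16.43 shift [ 0.8 -1.  36.8] rot [ 0.01  0.02 -0.01] j [-43.9  34.5  93.3  26.8  77.6 -51.4]
```

Request:
apply_moves([
  {"x": 0.8, "y": -0.5, "z": 15, "rx": 0, "ry": 0, "rz": 0, "claw": 230},
  {"x": 0.8, "y": -0.5, "z": 29, "rx": 0, "ry": 0, "rz": 0, "claw": 230},
  {"x": 0.8, "y": -0.5, "z": 36.8, "rx": 0, "ry": 0, "rz": 0, "claw": 230},
  {"x": 0.8, "y": -0.5, "z": 36.8, "rx": 0, "ry": 0, "rz": 0, "claw": 230},
  {"x": 0.8, "y": -0.5, "z": 36.8, "rx": 0, "ry": 0, "rz": 0, "claw": 230},
])

```text
time_s: 17.05
position: [0.5025, -0.1319, 0.1624]
tcp_rot: [[0.063, 0.997, 0.042], [0.817, -0.075, 0.571], [0.573, -0.002, -0.82]]
force: [0.3, 0.2, -0.4]
opening: 0.298
grasp_force: 29.9
```

```bash
python3 - <<'E'
from h import *
s=read_state(); print(s['position'],s['force'])
go(weld(.051,.0),Rw)
E
```

```text
[ 0.50253375 -0.13189511  0.16244193] [ 0.30542088  0.23946978 -0.3735976 ]
t 17.05 shift [ 0.5  0.  13.9] rot [-0.    0.01 -0.02] j [-42.2  36.6  96.   28.1  72.9 -52.5]
```

Request:
apply_moves([
  {"x": 0.3, "y": 0, "z": 4, "rx": 0, "ry": 0, "rz": 0, "claw": 230},
  {"x": 0.5, "y": 0, "z": 8, "rx": 0, "ry": 0, "rz": 0, "claw": 230},
  {"x": 0.5, "y": 0, "z": 11, "rx": 0, "ry": 0, "rz": 0, "claw": 230},
  {"x": 0.5, "y": 0, "z": 12, "rx": 0, "ry": 0, "rz": 0, "claw": 230},
  {"x": 0.5, "y": 0, "z": 12, "rx": 0, "ry": 0, "rz": 0, "claw": 230},
  {"x": 0.5, "y": 0, "z": 12, "rx": 0, "ry": 0, "rz": 0, "claw": 230},
])

```text
time_s: 17.8
position: [0.5029, -0.1247, 0.153]
tcp_rot: [[0.063, 0.997, 0.042], [0.817, -0.075, 0.571], [0.573, -0.002, -0.82]]
force: [-0.2, -1.3, 1.1]
opening: 0.296
grasp_force: 29.9
```

```bash
python3 - <<'E'
from h import *
s=read_state(); print(s['position'],s['force'],np.array(s['force'])@ax, s['moment'])
go(weld(.051),Rw)
E
```

```text
[ 0.50294267 -0.12465631  0.15299338] [-0.24965474 -1.28111587  1.08761912] 1.6342573464544834 [-0.52808603 -0.07203065  0.03756991]
t 17.8 shift [0.  0.2 2. ] rot [-0.    0.01 -0.03] j [-41.7  37.3  96.7  28.6  71.4 -52.8]
```

Request:
apply_moves([
  {"x": 0, "y": 0, "z": 1, "rx": 0, "ry": 0, "rz": 0, "claw": 230},
  {"x": 0, "y": 0, "z": 2, "rx": 0, "ry": 0, "rz": 0, "claw": 230},
  {"x": 0, "y": 0, "z": 2, "rx": 0, "ry": 0, "rz": 0, "claw": 230},
  {"x": 0, "y": 1.5, "z": 2, "rx": 0, "ry": 0, "rz": 0, "claw": 230},
  {"x": 0, "y": 4.5, "z": 2, "rx": 0, "ry": 0, "rz": 0, "claw": 230},
  {"x": 0, "y": 7.5, "z": 2, "rx": 0, "ry": 0, "rz": 0, "claw": 230},
  {"x": 0, "y": 10.5, "z": 2, "rx": 0, "ry": 0, "rz": 0, "claw": 230},
  {"x": 0, "y": 13.5, "z": 2, "rx": 0, "ry": 0, "rz": 0, "claw": 230},
  {"x": 0, "y": 16.5, "z": 2, "rx": 0, "ry": 0, "rz": 0, "claw": 230},
  {"x": 0, "y": 19.5, "z": 2, "rx": 0, "ry": 0, "rz": 0, "claw": 230},
])

```text
time_s: 19.05
position: [0.5225, -0.1248, 0.1512]
tcp_rot: [[0.063, 0.997, 0.041], [0.817, -0.075, 0.571], [0.573, -0.002, -0.82]]
force: [-0.6, -2.0, 0.8]
opening: 0.295
grasp_force: 29.9
```

```bash
cat > chk.py <<'E'
from h import *
s=read_state(); p=np.array(s['position']); a=-np.array(s['tcp_rot'])[:,2]
f=np.array(s['force']); b=p-a*.1225; d=b-np.r_[c,.051]-.011*o
print('t',round(s['time_s'],2),'s(mm)',round(d@yd*1000,1),'out',round(d@o*1000,1),'up',round(d[2]*1000,1),'axial',round((p-weld(d@yd))@ax*1000,1),'f',f.round(2),'fax',round(f@ax,2),'tilt',np.degrees(np.arccos(a[2])).round(1))
E
python3 chk.py
```

```text
t 19.05 s(mm) 31.7 out -0.0 up -0.2 axial -0.2 f [-0.57 -2.03  0.76] fax 1.81 tilt 34.9
```

Request:
apply_moves([
  {"x": 0, "y": 3, "z": 0.2, "rx": 0, "ry": 0, "rz": 0, "claw": 230},
  {"x": 0, "y": 6, "z": 0.4, "rx": 0, "ry": 0, "rz": 0, "claw": 230},
  {"x": 0, "y": 9, "z": 0.4, "rx": 0, "ry": 0, "rz": 0, "claw": 230},
  {"x": 0, "y": 12, "z": 0.4, "rx": 0, "ry": 0, "rz": 0, "claw": 230},
  {"x": 0, "y": 15, "z": 0.4, "rx": 0, "ry": 0, "rz": 0, "claw": 230},
  {"x": 0, "y": 18, "z": 0.4, "rx": 0, "ry": 0, "rz": 0, "claw": 230},
  {"x": 0, "y": 21, "z": 0.4, "rx": 0, "ry": 0, "rz": 0, "claw": 230},
  {"x": 0, "y": 24, "z": 0.4, "rx": 0, "ry": 0, "rz": 0, "claw": 230},
  {"x": 0, "y": 27, "z": 0.4, "rx": 0, "ry": 0, "rz": 0, "claw": 230},
  {"x": 0, "y": 30, "z": 0.4, "rx": 0, "ry": 0, "rz": 0, "claw": 230},
])

```text
time_s: 20.3
position: [0.5525, -0.1268, 0.1508]
tcp_rot: [[0.063, 0.997, 0.041], [0.817, -0.075, 0.571], [0.573, -0.002, -0.82]]
force: [-1.9, -1.9, 0.7]
opening: 0.294
grasp_force: 29.9
```

```bash
python3 chk.py
```

```text
t 20.3 s(mm) 1.7 out -0.2 up -0.6 axial -0.6 f [-1.86 -1.92  0.72] fax 1.77 tilt 34.9
```

Request:
apply_moves([
  {"x": 0, "y": 3, "z": 0, "rx": 0, "ry": 0, "rz": 0, "claw": 230},
  {"x": 0, "y": 6, "z": 0, "rx": 0, "ry": 0, "rz": 0, "claw": 230},
  {"x": 0, "y": 9, "z": 0, "rx": 0, "ry": 0, "rz": 0, "claw": 230},
  {"x": 0, "y": 12, "z": 0, "rx": 0, "ry": 0, "rz": 0, "claw": 230},
  {"x": 0, "y": 15, "z": 0, "rx": 0, "ry": 0, "rz": 0, "claw": 230},
  {"x": 0, "y": 18, "z": 0, "rx": 0, "ry": 0, "rz": 0, "claw": 230},
  {"x": 0, "y": 21, "z": 0, "rx": 0, "ry": 0, "rz": 0, "claw": 230},
  {"x": 0, "y": 24, "z": 0, "rx": 0, "ry": 0, "rz": 0, "claw": 230},
  {"x": 0, "y": 27, "z": 0, "rx": 0, "ry": 0, "rz": 0, "claw": 230},
  {"x": 0, "y": 30, "z": 0, "rx": 0, "ry": 0, "rz": 0, "claw": 230},
])

```text
time_s: 21.55
position: [0.5824, -0.1291, 0.1507]
tcp_rot: [[0.063, 0.997, 0.041], [0.817, -0.075, 0.571], [0.573, -0.002, -0.82]]
force: [-1.8, -2.5, 0.6]
opening: 0.297
grasp_force: 30.0
```

```bash
python3 chk.py
```

```text
t 21.55 s(mm) -28.3 out -0.1 up -0.7 axial -0.6 f [-1.79 -2.54  0.61] fax 2.03 tilt 34.9
```

Request:
apply_moves([
  {"x": 0, "y": 3, "z": 0, "rx": 0, "ry": 0, "rz": 0, "claw": 230},
  {"x": 0, "y": 6, "z": 0, "rx": 0, "ry": 0, "rz": 0, "claw": 230},
  {"x": 0, "y": 9, "z": 0, "rx": 0, "ry": 0, "rz": 0, "claw": 230},
  {"x": 0, "y": 12, "z": 0, "rx": 0, "ry": 0, "rz": 0, "claw": 230},
  {"x": 0, "y": 15, "z": 0, "rx": 0, "ry": 0, "rz": 0, "claw": 230},
  {"x": 0, "y": 18, "z": 0, "rx": 0, "ry": 0, "rz": 0, "claw": 230},
  {"x": 0, "y": 21, "z": 0, "rx": 0, "ry": 0, "rz": 0, "claw": 230},
  {"x": 0, "y": 23, "z": 0, "rx": 0, "ry": 0, "rz": 0, "claw": 230},
  {"x": 0, "y": 23, "z": 0, "rx": 0, "ry": 0, "rz": 0, "claw": 230},
  {"x": 0, "y": 23, "z": 0, "rx": 0, "ry": 0, "rz": 0, "claw": 230},
])

```text
time_s: 22.8
position: [0.6057, -0.131, 0.1509]
tcp_rot: [[0.063, 0.997, 0.043], [0.817, -0.076, 0.571], [0.573, -0.001, -0.82]]
force: [-0.2, -1.7, 1.5]
opening: 0.296
grasp_force: 29.9
```

```bash
python3 chk.py
```

```text
t 22.8 s(mm) -52.0 out 0.1 up -0.6 axial -0.4 f [-0.24 -1.74  1.48] fax 2.22 tilt 34.9
```

The pass is done. Back off along the probe axis, then up.

Request:
apply_moves([
  {"x": 0, "y": 0, "z": -10, "rx": 0, "ry": 0, "rz": 0, "claw": 230},
  {"x": 0, "y": 0, "z": -35, "rx": 0, "ry": 0, "rz": 0, "claw": 230},
  {"x": 0, "y": 0, "z": -60, "rx": 0, "ry": 0, "rz": 0, "claw": 230},
  {"x": 28, "y": 0, "z": -100, "rx": 0, "ry": 0, "rz": 0, "claw": 230},
  {"x": 57, "y": 0, "z": -142, "rx": 0, "ry": 0, "rz": 0, "claw": 230},
  {"x": 57, "y": 0, "z": -142, "rx": 0, "ry": 0, "rz": 0, "claw": 230},
])

```text
time_s: 23.55
position: [0.6046, -0.1661, 0.3046]
tcp_rot: [[0.058, 0.997, 0.048], [0.82, -0.075, 0.567], [0.569, 0.007, -0.822]]
force: [1.2, -0.4, -1.4]
opening: 0.3
grasp_force: 29.9
```

```bash
python3 - <<'E'
from h import *
s=read_state(); print(s['position'])
go([.4827,-.3178,.295],down(12.8))
r,D=capture('top'); C=cloud('top',D)
M=(C[...,2]>.139)&(C[...,2]<.151)&(abs(C[...,0]-.56)<.1)&(abs(C[...,1]+.046)<.1);P=C[M]; print(len(P),cv2.minAreaRect((P[:,:2]*1000).astype(np.float32)))
E
```

```text
[ 0.60459734 -0.16612053  0.30464661]
t 23.55 shift [-136.9 -110.2  -84. ] rot [ 0.93 -5.73 -2.74] j [-38.6  33.6  73.4  28.3  93.6 -37.8]
302 ((581.2713012695312, -46.755008697509766), (47.433101654052734, 98.39014434814453), 84.19898986816406)
```

Request:
apply_moves([
  {"x": -25, "y": -20, "z": -15, "rx": 0.15, "ry": -0.95, "rz": -0.45, "claw": 230},
  {"x": -137, "y": -110, "z": -84, "rx": 0.93, "ry": -5.73, "rz": -2.74, "claw": 230},
  {"x": -137, "y": -110, "z": -84, "rx": 0.93, "ry": -5.73, "rz": -2.74, "claw": 230},
  {"x": -137, "y": -110, "z": -84, "rx": 0.93, "ry": -5.73, "rz": -2.74, "claw": 230},
  {"x": -137, "y": -110, "z": -84, "rx": 0.93, "ry": -5.73, "rz": -2.74, "claw": 230},
  {"x": -137, "y": -110, "z": -84, "rx": 0.93, "ry": -5.73, "rz": -2.74, "claw": 230},
  {"x": -137, "y": -110, "z": -84, "rx": 0.93, "ry": -5.73, "rz": -2.74, "claw": 230},
  {"x": -137, "y": -110, "z": -84, "rx": 0.93, "ry": -5.73, "rz": -2.74, "claw": 230},
])

```text
time_s: 24.6
position: [0.4816, -0.3169, 0.2898]
tcp_rot: [[-0.221, 0.975, -0.009], [0.975, 0.221, 0.006], [0.008, -0.008, -1.0]]
force: [0.2, -0.6, -2.1]
opening: 0.298
grasp_force: 29.9
```

```bash
python3 - <<'E'
from h import *
s=read_state(); print(s['position'],s['force'])
go([.4827,-.3178,.24],down(12.8))
E
```

```text
[ 0.48159126 -0.31691121  0.28981041] [ 0.2168303  -0.64929901 -2.11434298]
t 24.6 shift [-1.5  1.3 49.8] rot [-0.07 -0.08 -0.  ] j [-44.4  23.7  85.4  -0.1  71.5 -57.1]
```

Descend to just above the plate, with the tip about 10 mm above it, and check how the probe sits in the fingers.

Request:
apply_moves([
  {"x": -1.5, "y": 1.3, "z": 25, "rx": -0.07, "ry": -0.08, "rz": 0, "claw": 230},
  {"x": -1.5, "y": 1.3, "z": 50, "rx": -0.07, "ry": -0.08, "rz": 0, "claw": 230},
  {"x": -1.5, "y": 1.3, "z": 59, "rx": -0.07, "ry": -0.08, "rz": 0, "claw": 230},
  {"x": -1.5, "y": 1.3, "z": 59, "rx": -0.07, "ry": -0.08, "rz": 0, "claw": 230},
  {"x": -1.5, "y": 1.3, "z": 59, "rx": -0.07, "ry": -0.08, "rz": 0, "claw": 230},
])

```text
time_s: 25.22
position: [0.4828, -0.3184, 0.2323]
tcp_rot: [[-0.221, 0.975, 0.002], [0.975, 0.221, -0.003], [-0.003, 0.001, -1.0]]
force: [0.1, 0.0, -0.9]
opening: 0.302
grasp_force: 29.9
```

```bash
python3 - <<'E'
from h import *
s=read_state(); print(s['position'],s['force'])
go([.4827,-.3178,.20],down(12.8))
r,D=capture('side'); save('s5.png',r[110:190,280:350],None,7)
E
```

```text
[ 0.4828003  -0.31841961  0.23226212] [ 0.05311738  0.01478688 -0.92975891]
t 25.23 shift [ 0.7  0.  32.3] rot [ 0.01  0.03 -0.  ] j [-44.4  27.2  89.6  -0.1  63.  -57.2]
```

View pics/s5.png

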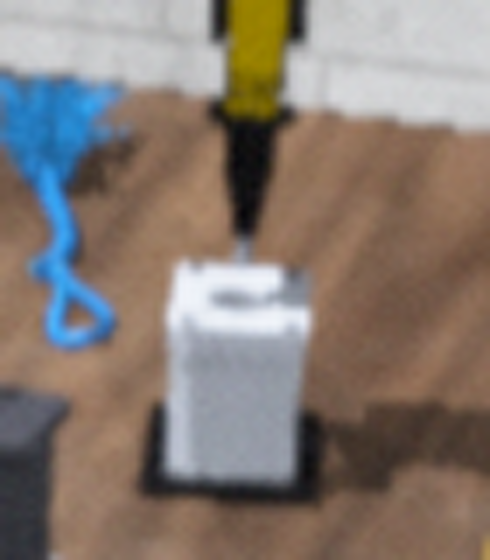

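The probe is upright, with its axis at column 243 over the hole at (238,297). Insert it slowly.

Request:
apply_moves([
  {"x": 0.5, "y": 0, "z": 10, "rx": 0, "ry": 0, "rz": 0, "claw": 230},
  {"x": 0.5, "y": 0, "z": 20, "rx": 0, "ry": 0, "rz": 0, "claw": 230},
  {"x": 0.5, "y": 0, "z": 30, "rx": 0, "ry": 0, "rz": 0, "claw": 230},
  {"x": 0.5, "y": 0, "z": 40, "rx": 0, "ry": 0, "rz": 0, "claw": 230},
  {"x": 0.5, "y": 0, "z": 50, "rx": 0, "ry": 0, "rz": 0, "claw": 230},
  {"x": 0.5, "y": 0, "z": 50, "rx": 0, "ry": 0, "rz": 0, "claw": 230},
])

```text
time_s: 26.02
position: [0.4815, -0.317, 0.1801]
tcp_rot: [[-0.221, 0.975, -0.002], [0.975, 0.221, 0.0], [0.0, -0.002, -1.0]]
force: [-0.5, -0.5, -1.2]
opening: 0.297
grasp_force: 29.9
```

```bash
python3 - <<'E'
from h import *
s=read_state(); print(s['position'],s['force'],s['moment'])
go([.4827,-.3178,.1425],down(12.8))
E
```

```text
[ 0.48148963 -0.31702798  0.18014163] [-0.46092869 -0.49309459 -1.20730651] [ 0.01143463 -0.1193058   0.03290958]
t 26.02 shift [-1.   1.1 37.6] rot [-0.02 -0.   -0.  ] j [-44.4  31.   92.6  -0.1  56.5 -57.2]
```

Request:
apply_moves([
  {"x": -0.5, "y": 0.8, "z": 10, "rx": 0, "ry": 0, "rz": 0, "claw": 230},
  {"x": -0.5, "y": 0.8, "z": 20, "rx": 0, "ry": 0, "rz": 0, "claw": 230},
  {"x": -0.5, "y": 0.8, "z": 28, "rx": 0, "ry": 0, "rz": 0, "claw": 230},
  {"x": -0.5, "y": 0.8, "z": 34, "rx": 0, "ry": 0, "rz": 0, "claw": 230},
  {"x": -0.5, "y": 0.8, "z": 36.5, "rx": 0, "ry": 0, "rz": 0, "claw": 230},
  {"x": -0.5, "y": 0.8, "z": 36.5, "rx": 0, "ry": 0, "rz": 0, "claw": 230},
  {"x": -0.5, "y": 0.8, "z": 36.5, "rx": 0, "ry": 0, "rz": 0, "claw": 230},
])

```text
time_s: 26.9
position: [0.4831, -0.318, 0.1451]
tcp_rot: [[-0.221, 0.975, 0.001], [0.975, 0.221, -0.002], [-0.002, 0.0, -1.0]]
force: [0.5, -0.5, -2.1]
opening: 0.295
grasp_force: 29.9
```

```bash
python3 - <<'E'
from h import *
s=read_state(); print(s['position'],s['force'],s['moment'])
go([.4827,-.3178,.1425],down(12.8))
E
```

```text
[ 0.48311808 -0.31803641  0.14512109] [ 0.54122195 -0.54615713 -2.09918439] [ 0.01877766 -0.1061084   0.00534774]
t 26.9 shift [ 0.3 -0.4  2.6] rot [ 0.    0.02 -0.  ] j [-44.4  33.9  94.   -0.1  52.  -57.1]
```

Request:
apply_moves([
  {"x": 0, "y": -0.3, "z": 1.3, "rx": 0, "ry": 0, "rz": 0, "claw": 230},
  {"x": 0, "y": -0.3, "z": 2.5, "rx": 0, "ry": 0, "rz": 0, "claw": 230},
  {"x": 0, "y": -0.3, "z": 2.5, "rx": 0, "ry": 0, "rz": 0, "claw": 230},
  {"x": 0, "y": -0.3, "z": 2.5, "rx": 0, "ry": 0, "rz": 0, "claw": 0},
  {"x": 0, "y": -0.3, "z": 2.5, "rx": 0, "ry": 0, "rz": 0, "claw": 0},
  {"x": 0, "y": -0.3, "z": 2.5, "rx": 0, "ry": 0, "rz": 0, "claw": 0},
  {"x": 0, "y": -0.3, "z": 2.5, "rx": 0, "ry": 0, "rz": 0, "claw": 0},
  {"x": 0, "y": -0.3, "z": 2.5, "rx": 0, "ry": 0, "rz": 0, "claw": 0},
])

```text
time_s: 27.9
position: [0.4826, -0.3179, 0.1423]
tcp_rot: [[-0.221, 0.975, 0.0], [0.975, 0.221, -0.002], [-0.002, -0.0, -1.0]]
force: [0.4, -0.5, -0.6]
opening: 0.778
grasp_force: 0.0
```

Request:
apply_moves([
  {"x": 0, "y": 0, "z": -15, "rx": 0, "ry": 0, "rz": 0, "claw": 0},
  {"x": 0, "y": 0, "z": -45, "rx": 0, "ry": 0, "rz": 0, "claw": 0},
  {"x": 0, "y": 0, "z": -90, "rx": 0, "ry": 0, "rz": 0, "claw": 0},
  {"x": 0, "y": 0, "z": -130, "rx": 0, "ry": 0, "rz": 0, "claw": 0},
  {"x": -60, "y": 0, "z": -140, "rx": 0, "ry": 0, "rz": 0, "claw": 0},
  {"x": -120, "y": 0, "z": -140, "rx": 0, "ry": 0, "rz": 0, "claw": 0},
  {"x": -170, "y": 0, "z": -140, "rx": 0, "ry": 0, "rz": 0, "claw": 0},
  {"x": -170, "y": 0, "z": -140, "rx": 0, "ry": 0, "rz": 0, "claw": 0},
  {"x": -170, "y": 0, "z": -140, "rx": 0, "ry": 0, "rz": 0, "claw": 0},
])

```text
time_s: 29.02
position: [0.5199, -0.4828, 0.2828]
tcp_rot: [[-0.221, 0.975, -0.0], [0.975, 0.221, -0.001], [-0.0, -0.0, -1.0]]
force: [0.2, 0.3, -0.5]
opening: 0.999
grasp_force: 0.0
```

```bash
python3 - <<'E'
from h import *
s=read_state(); print(s['position'],s['time_s'],s['opening'])
r,D=capture('side'); C=cloud('side',D)
M=(C[...,2]>.1)&(C[...,2]<.2)&(abs(C[...,0]-.482)<.04)&(abs(C[...,1]+.317)<.04);P=C[M];print('probe',len(P),P.mean(0),P[:,2].max())
S=cloud('side',np.load('side0.npz')['D']); M=(S[...,2]>.1)&(S[...,2]<.2)&(abs(S[...,0]-.482)<.04)&(abs(S[...,1]+.317)<.04);P=S[M];print('probe at start',len(P),P.mean(0),P[:,2].max())
r2,D2=capture('top'); C=cloud('top',D2); M=(C[...,2]>.139)&(C[...,2]<.151)&(abs(C[...,0]-.56)<.1)&(abs(C[...,1]+.046)<.1);P=C[M];print(len(P),cv2.minAreaRect((P[:,:2]*1000).astype(np.float32)))
save('end.png',np.vstack([r[100:250,190:390],r2[120:250,200:400]]),None,2)
E
```

```text
[ 0.51990782 -0.48279435  0.28283044] 29.025 0.9985998781817825
probe 207 [ 0.47994741 -0.30964842  0.1429369 ] 0.18120961623534848
probe at start 206 [ 0.47959103 -0.30964703  0.14315615] 0.18106933359631738
615 ((559.9775390625, -45.67036437988281), (48.093719482421875, 139.80209350585938), 85.54420471191406)
```

View pics/end.png

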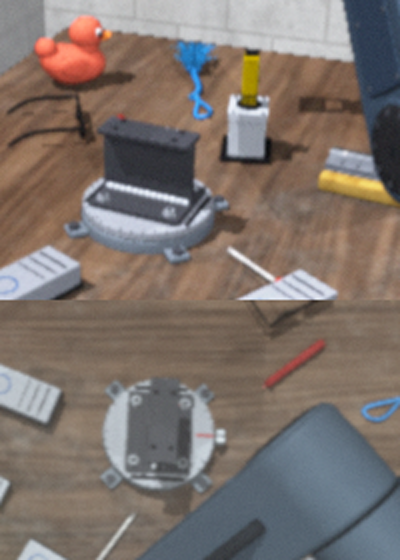

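The probe stands home in its stand (side view 250,75), within 0.4 mm of where it started. The red line is at the index mark (205–222,436) and the arm is clear. Handing in.

```bash
python3 -c "
from rig import hand_in; print(hand_in())"
```

```text
the job is handed in; nothing more can be done
None
```

I turned the table to its mark, zeroed the probe on the ringed spot, scanned the weld from green to red in one unbroken pass and put the probe back home in its stand; the job is handed in at about 29 s, and no verdict came back.

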